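# Close the locking jaw on a solar mini-module and clip it down

## Robot

A 6-joint arm with a two-finger parallel gripper is mounted at the origin on a cart in front of the work surface, level with it; the furniture and walls round the work are solid. World frame = base frame: x ahead of the robot, y to its left, z up, the work surface at z = 0. Lengths are in m, angles in degrees, forces in N, time in s.
With the tool pointing down it reaches from about 0.325 to 0.85 m from the base axis. Payload 4.4 kg.
Tool frame: the origin (TCP) lies at the very end of the fingers, on their centre line; the grasp point (between the pads) lies 19 mm behind it; z points along the fingers, y is the line along which they close (so a half turn about z gives the same grasp; the last joint's range is limited). The gripper opens to 94 mm and grips with 3 to 60 N. Pads are 16 mm wide; open, the fingers measure 119 mm over their backs; the gripper's body (75 mm by 177 mm) begins 78 mm behind the grasp point.
Start: joints at [-72.107, 11.837, 88.321, -0, 79.842, -8.623], TCP at [0.257, -0.515, 0.205] pointing down, gripper open.
Joint ranges: [-156.59, 156.59], [-49.26, 127.26], [12.9, 141.05], [-63.56, 243.56], [4.71, 150.69], [-161.64, 161.64]. Speed limits (degrees/s): [159.86, 159.86, 180, 180, 180, 180].

## Interface

Orientations are given as [roll, pitch, yaw] about the fixed x, y, z axes, in that order (R = Rz(yaw) Ry(pitch) Rx(roll)).
In Python, from plant import ctrl gives the robot as it stands.
- The arm moves only by the shell command python3 -m handwheel 'ROWS'. ROWS is JSON, a list of rows, each an object with "hand": the opening, from 0 (shut) to 1 (fully open); "slide": the shift along the tool's x, y, z in mm, a list of three; "twist": the turn, a rotation vector about the tool's x, y, z in rad, a list of three. In form: [{"hand": hand, "slide": [dx, dy, dz], "twist": [ax, ay, az]}, ...]. A call has 1 to 5 rows; each row shifts and turns the commanded pose from where the row before left it, along the tool's axes as they then stand; what a row does not reach is not made up. A row lasts 1/10 s, in which the tool goes at most 50 mm and 8.59 degrees, less where a joint would pass 70% of its speed; a pose out of reach is approached as far as the arm can. A call with a gripper value outside its range is refused whole. The fingers move at their own pace and stop on an object; the grip force is fixed at half the most. Time passes only in rows, so rows that do not move let the fingers close. It gives the time, the measured TCP pose, the force, the opening and the grip force at its end, in the units of the state.
- ctrl.state(): the state, without advancing time (a new reading comes with each control period).
- ctrl.capture(name): name is "side" or "top" or "wrist"; returns a dict with "img" (480x640x3 uint8, red, green, blue), "camera_matrix" (3x3 intrinsics, pixels), "dist_coeffs" ([k1, k2, p1, p2, k3] as OpenCV has them; the pictures are not rectified), "world_from_camera" (4x4, takes a point from camera to world coordinates); the wrist camera has in their place "hand_eye" (4x4, takes a point from camera to tool coordinates, whose origin is the TCP and whose axes are the flange's). Camera axes: x right, y up, looking along -z (the intrinsics and any distortion apply to the point x, -y, -z); pixel columns grow to the right and rows downward; lengths in m; the calibration is good to about 2 mm. A picture is of the moment at which its call begins: read the wrist's pose just before it. There is no depth.
- ctrl.finish_job(): hands the job in; it is judged then, once.
The state is a dict: "clock": time; "joints": joint angles; "qd": joint speeds; "joint_efforts": joint torques, N m; "tool_pos": TCP position; "tcp_rot": TCP orientation; "wrist_force": force on the tool from outside, world axes, zero at the start; "ft_torque": the same for the moment, N m; "grip_width": finger opening in m; "grip_force": force on a finger pad.
Only numpy, scipy, OpenCV 4.12 (cv2) and the standard library are available. Lean on these libraries where they do the work, as an engineer would, in place of code of your own. Each camera call takes 0.05 s, during which the arm holds its last target. There are 200 camera calls.

## Task

On the sloping inspection stand, squeeze the sliding jaw's lock tab against its grip plate and, keeping it squeezed, slide the jaw along until it just meets the edge of the framed module without shoving the module; then let go so that the jaw locks there. Then press the jaw's sprung clip down over the module's edge until it snaps under its catch and stays down. Never force the jaw along with the tab unsqueezed, do not close the clip before the jaw is at the module, and leave the tools lying round the stand alone.

Things in the scene. Friction and masses are not known exactly. Their poses are not given: they have to be found in the camera images.
- stand: Fixed grey and aluminium inspection stand, 350 mm wide. Origin on the bench under the middle of its bed; x to the back of the stand, y to its left, z up. The bed (160 mm deep) slopes up to the back at 0.44 rad (25 deg).
- bed_mid (a point): Middle of the sloping bed's top face. x points upslope, y along the rail to the left, z normal to the bed (up and toward the robot); 'bed axes' below means these. A steel rail, 24 mm wide and 16 mm high, runs along y at x = -45 mm, a dark brake strip in front of it. The tool works best pointing along -z of this frame.
- light_bar (a point): Middle of the light bar that hangs across the stand on two posts: 34 mm deep (x), 350 mm long (y), 26 mm high; axes as the stand. A gripper pointing straight down on the clip hits it; one tilted to the bed's normal clears it.
- slider (a joint): Position (m) of the sliding jaw (carriage) along the rail, 0 at the left end stop, growing as it slides to the right (stand -y), to 0.14; moves with about 1.5 N friction when unlocked, held against some 60 N when locked.
- grip (a point): Grasp point on the jaw carriage, bed axes: midway between two upright plates (30 mm wide in y, 8 mm thick) when squeezed, 28 mm above the carriage top; plates reach 20 mm above it. Upslope: fixed black plate, outer face at x = +19 mm. Downslope: steel lock tab, hinged at its foot, leaning outward. Squeeze along x. Outer width here about 45 mm at rest, 38 mm squeezed; clip starts 66 mm upslope.
- tab (a joint): Angle (rad) of the lock tab: about -0.02 at rest (leaning outward, its foot braking on the strip in front of the rail), grows as it is squeezed toward the fixed plate, to 0.24. Needs about 7 to 12 N at the grip point; from about 0.05 the brake is off, fully squeezed is above 0.18. Springs back when let go.
- jaw_face (a point): Middle of the jaw's flat front face that meets the module, on the right side of the carriage's arm; axes as the bed (y to the left).
- panel_edge (a point): Middle of the left edge of the framed module (black cells, aluminium frame, 122 mm along the slide, 94 mm upslope, 16 mm thick, lying on the bed behind the rail), bed axes. Gap to the jaw = jaw_face minus panel_edge along the bed's y. The module can only slide along y, with about 5 N friction.
- clip (a joint): Angle (rad) of the steel clip on the jaw's arm: 0 open (raised by its spring 0.55 rad above the bed), grows as it is pressed down to the end stop at 0.55; just before it a spring catch beside its upslope edge lets it by, and then holds it at about 0.51. Snapping it takes about 10 to 15 N, pressed along the bed normal, right down to the stop.
- clip_pad (a point): Where to press the clip with closed fingers, on its top face, 36 mm from its hinge. The clip is a steel bar 36 mm wide, 8 mm thick, 70 mm long, on the jaw's arm, pointing right over the module; it hinges about the bed's x. With the clip closed this pad is 83 mm upslope (+x), 12 mm right (-y) and 29 mm lower (-z) than grip, bed axes: come straight down over there.
- catch_nose (a point): Nose of the spring catch that holds the closed clip, bed axes: a small steel upright beside the clip's upslope edge. It yields upslope as the clip passes; its top stands about 8 mm above the closed clip's top: keep fingers downslope of it.
- tweezers: Loose steel tweezers, 122 mm, on the bench to the left of the stand; leave alone.
- screwdriver: Loose small screwdriver, 146 mm, on the bench to the right of the stand; leave alone.
- marker: Loose felt marker, 138 mm, on the bench in front of the stand; leave alone.
- loupe: Loose black loupe, 39 mm across and 42 mm tall, standing right of the stand; leave alone.

How it is judged:
By the outcome, as a careful person would: the job done as asked, in the order asked, and still so for the second after the job is handed in, with the robot touching nothing.
It also fails if it takes over 48 s, if anything falls off the work surface, if the arm or the gripper's body presses on something with over 40 N, if the wrist force passes 120 N, or if a joint passes its speed limit or range.

## Working session

There is one attempt and no reset: what is moved stays moved. The work goes in short steps, Python scripts to look and compute and a shell command to move; the robot and the scene stay as the last step left them, time stands still between calls to the robot, and variables do not carry over. Pictures are saved under pics/ and viewed, at most 10 in all, crops included, and the job is handed in when it is done.

```bash
mkdir -p pics; cat > h.py <<'E'
import numpy as np, cv2, json
from scipy.spatial.transform import Rotation as R
from plant import ctrl
def snap(n,f):
    s=ctrl.state(); c=ctrl.capture(n); cv2.imwrite(f'pics/{f}.png',c['img'][:,:,::-1])
    if n=='wrist':
        T=np.eye(4); T[:3,:3]=R.from_euler('xyz',s['tcp_rot'],degrees=True).as_matrix(); T[:3,3]=s['tool_pos']
        W=T@np.array(c['hand_eye'])
    else: W=np.array(c['world_from_camera'])
    np.savez(f'pics/{f}.npz',K=c['camera_matrix'],d=c['dist_coeffs'],W=W)
def ray(f,uv):
    z=np.load(f'pics/{f}.npz'); p=cv2.undistortPoints(np.array([[uv]],float),z['K'],z['d'])[0,0]
    v=z['W'][:3,:3]@np.array([p[0],-p[1],-1]); return z['W'][:3,3],v/np.linalg.norm(v)
def proj(f,P):
    z=np.load(f'pics/{f}.npz'); P=np.atleast_2d(P); c=(P-z['W'][:3,3])@z['W'][:3,:3]
    return cv2.projectPoints(c*[1,-1,-1],np.zeros(3),np.zeros(3),z['K'],z['d'])[0][:,0]
def tri(*obs):
    A=np.zeros((3,3));b=np.zeros(3)
    for f,uv in obs:
        o,v=ray(f,uv);M=np.eye(3)-np.outer(v,v);A+=M;b+=M@o
    p=np.linalg.solve(A,b); return p,[np.linalg.norm(np.cross(p-ray(f,uv)[0],ray(f,uv)[1])) for f,uv in obs]
E
python3 - <<'E'
from h import *
print(ctrl.state())
for n in('side','top'):
    snap(n,n+'0'); z=np.load(f'pics/{n}0.npz'); print(z['W'].round(3),z['K'][0,0])
E
```

```text
{'clock': 0.0, 'joints': array([-7.21067854e+01,  1.18837265e+01,  8.84031160e+01,  1.34364559e-04,
        7.98418484e+01, -8.62219022e+00]), 'qd': array([-0.00085232,  0.00928219, -0.19672826, -0.01847606, -0.03010557,
       -0.03840485]), 'joint_efforts': array([-3.71687393e-04, -3.70879984e+01, -2.81416154e+01,  6.99151936e-02,
        3.63482384e-02, -1.86129450e-04]), 'tool_pos': array([ 0.25645189, -0.51375052,  0.20430993]), 'tcp_rot': array([-1.79872783e+02, -1.94238090e-02,  2.65153595e+01]), 'wrist_force': array([-0.13321211, -0.08244865,  0.01917259]), 'ft_torque': array([ 0.06277492,  0.0159048 , -0.03542386]), 'grip_force': 0.0, 'grip_width': 0.0939892288855048}
[[-0.43   0.436 -0.791 -0.347]
 [-0.902 -0.182  0.39   0.539]
 [ 0.026  0.881  0.472  0.737]
 [ 0.     0.     0.     1.   ]] 551.4612459611623
[[ 2.000e-03  9.970e-01 -7.700e-02  5.410e-01]
 [-1.000e+00  2.000e-03  1.000e-03  5.900e-02]
 [ 1.000e-03  7.700e-02  9.970e-01  1.163e+00]
 [ 0.000e+00  0.000e+00  0.000e+00  1.000e+00]] 522.8041775490705
```

View pics/side0.png

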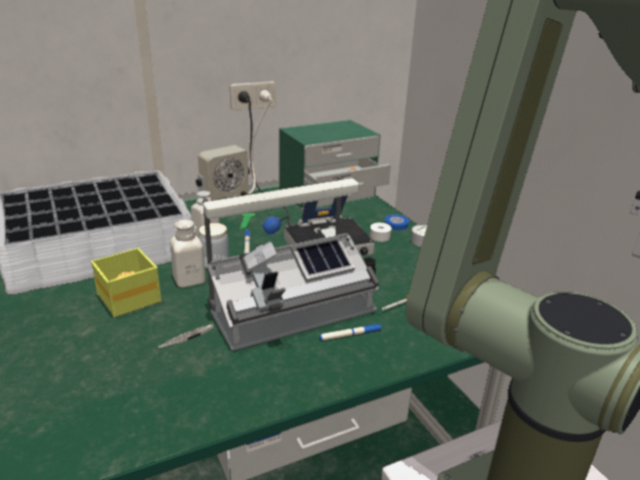

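View pics/top0.png

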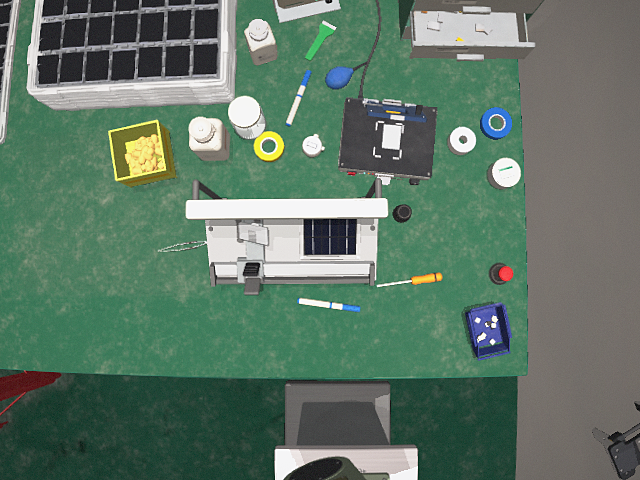

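The stand is in the middle of the top view (columns 190-387, rows 200-292), with the carriage at about (252,270) and the module at (330,237). I'll zoom in on both views.

```bash
python3 - <<'E'
import cv2,numpy as np
a=cv2.imread('pics/side0.png')[180:350,195:385]; b=cv2.imread('pics/top0.png')[185:305,180:395]
a=cv2.resize(a,None,fx=3.4,fy=3.4,interpolation=3)
b=cv2.resize(b,None,fx=3.7,fy=3.7,interpolation=3)
cv2.imwrite('pics/za.png',a);cv2.imwrite('pics/zb.png',b)
E
```

```text
(no output)
```

View pics/za.png

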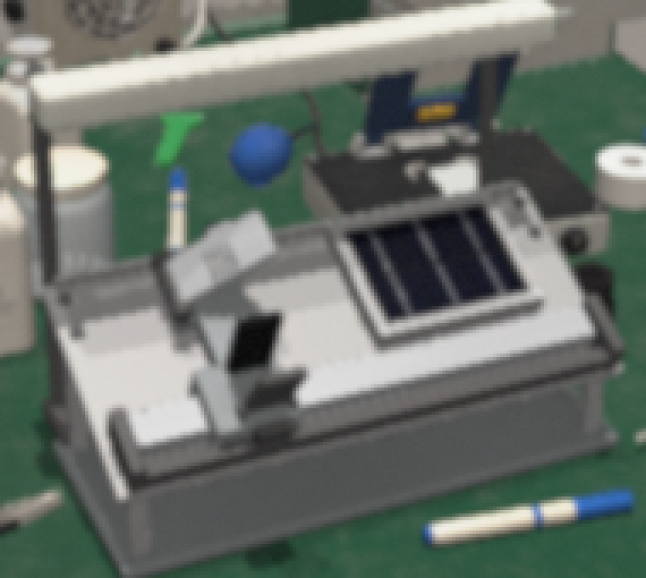

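View pics/zb.png

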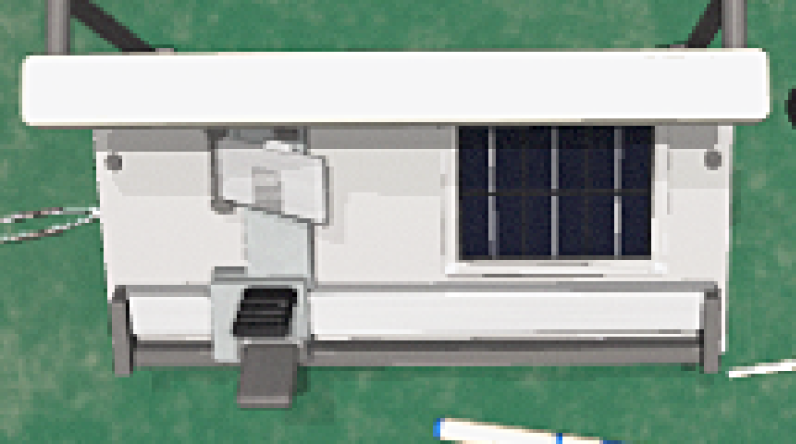

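The crops show the jaw's arm and the black plate at top-crop (233-287,336), the steel tab at (265,400), and the module's front corners at top-crop (446,272) and (661,272), which are (382,340) and (541,298) in the side crop.

```bash
python3 - <<'E'
from h import *
S=lambda x,y:('side0',(195+x/3.4,180+y/3.4)); T=lambda x,y:('top0',(180+x/3.7,185+y/3.7))
pts={'modFL':(S(382,340),T(446,272)),'modFR':(S(541,298),T(661,272)),
'plateTL':(S(241,318),T(233,336)),'plateTR':(S(278,316),T(287,338)),
'tabTL':(S(245,385),T(238,407)),'tabTR':(S(303,375),T(290,407)),
'clipFL':(S(178,305),T(218,204)),'clipFR':(S(275,250),T(325,222)),'clipBR':(S(262,212),T(325,158)),
'holeR':(S(535,232),T(713,160)),'holeL':(S(66,298),T(114,162)),
'barFL':(S(38,85),T(22,124)),'barFR':(S(553,10),T(769,117)),
'endL':(S(122,410),T(120,288)),'endR':(S(594,295),T(712,288))}
for k,v in pts.items():
    p,e=tri(*v);print(k,(p*1000).round(1),(np.array(e)*1000).round(1))
E
```

```text
modFL [571.6  99.1  95. ] [0.7 0.7]
modFR [572.1 -18.6  98.5] [0.3 0.3]
plateTL [536.4 207.8 157.6] [0.4 0.4]
plateTR [536.4 182.1 152.5] [1.8 1.8]
tabTL [500.8 213.5 133. ] [5.2 5.2]
tabTR [499.4 182.1 133.2] [1.3 1.3]
clipFL [607.3 221.6 130.1] [0.6 0.6]
clipFR [596.2 160.8 161.8] [0.8 0.8]
clipBR [627.8 158.5 172.7] [0.8 0.8]
holeR [632.8 -46.5 111.7] [0. 0.]
holeL [631.1 281.4 135.2] [4.8 4.8]
barFL [635.1 291.4 279.9] [1.7 1.7]
barFR [639.7 -55.  272.9] [1.8 1.8]
endL [561.3 277.9  96.4] [2.9 2.9]
endR [561.7 -49.4  99.4] [3. 3.]
```

```bash
cat >> h.py <<'E'
b=np.radians(25.2); EX=np.array([np.cos(b),0,np.sin(b)]); EY=np.array([0,1.,0]); EZ=np.array([-np.sin(b),0,np.cos(b)])
RG=np.c_[EY,EX,-EZ]
def delta(P,Rt=RG):
    s=ctrl.state(); r=R.from_euler('xyz',s['tcp_rot'],degrees=True)
    print('t',round(s['clock'],2),'pos',(s['tool_pos']*1000).round(1),'F',s['wrist_force'].round(1),'w',round(s['grip_width']*1000,1),'gf',s['grip_force'],'j',s['joints'].round(0))
    print('slide',(r.inv().apply(np.array(P)-s['tool_pos']*1000)).round(1),'twist',(r.inv()*R.from_matrix(Rt)).as_rotvec().round(4))
E
python3 -c "
from h import *
delta([476,195,248])"
```

```text
t 0.1 pos [ 256.5 -513.8  204.4] F [0.3 0.3 0.4] w 94.1 gf 0.0 j [-72.  12.  88.  -0.  80.  -9.]
slide [ 512.9 -536.3  -42.4] twist [-0.3953  0.2422 -1.0897]
```

```bash
python3 -m handwheel '[{"hand":1,"slide":[32,-33.5,-2.7],"twist":[0,0,0]},{"hand":1,"slide":[32,-33.5,-2.7],"twist":[0,0,0]},{"hand":1,"slide":[32,-33.5,-2.7],"twist":[0,0,0]},{"hand":1,"slide":[32,-33.5,-2.7],"twist":[0,0,0]},{"hand":1,"slide":[32,-33.5,-2.7],"twist":[0,0,0]}]'
python3 -m handwheel '[{"hand":1,"slide":[32,-33.5,-2.7],"twist":[0,0,0]},{"hand":1,"slide":[32,-33.5,-2.7],"twist":[0,0,0]},{"hand":1,"slide":[32,-33.5,-2.7],"twist":[0,0,0]},{"hand":1,"slide":[32,-33.5,-2.7],"twist":[0,0,0]},{"hand":1,"slide":[32,-33.5,-2.7],"twist":[0,0,0]}]'
python3 -c "
from h import *
delta([476,195,248])"
```

```text
clock: 0.6
tool_pos: [0.325, -0.2912, 0.2185]
tcp_rot: [-180.0, -0.0, 26.5]
wrist_force: [0.9, -0.5, 0.3]
grip_width: 0.0939
grip_force: 0.0
clock: 1.1
tool_pos: [0.3933, -0.07, 0.2324]
tcp_rot: [180.0, -0.0, 26.5]
wrist_force: [0.4, 0.0, 0.3]
grip_width: 0.0942
grip_force: 0.0
t 1.1 pos [393.3 -70.  232.4] F [0.4 0.  0.3] w 94.2 gf 0.0 j [-23. -12. 109.   0.  83.  41.]
slide [ 192.2 -200.3  -15.6] twist [-0.3934  0.2435 -1.0897]
```

```bash
python3 -m handwheel '[{"hand":1,"slide":[38,-40,-3],"twist":[0,0,0]},{"hand":1,"slide":[38,-40,-3],"twist":[0,0,0]},{"hand":1,"slide":[38,-40,-3],"twist":[0,0,0]},{"hand":1,"slide":[38,-40,-3],"twist":[0,0,0]},{"hand":1,"slide":[38,-40,-3],"twist":[0,0,0]}]' >/dev/null
python3 -m handwheel '[{"hand":1,"slide":[0,0,0],"twist":[-0.0492,0.0304,-0.1362]},{"hand":1,"slide":[0,0,0],"twist":[-0.0492,0.0304,-0.1362]},{"hand":1,"slide":[0,0,0],"twist":[-0.0492,0.0304,-0.1362]},{"hand":1,"slide":[0,0,0],"twist":[-0.0492,0.0304,-0.1362]}]' >/dev/null
python3 -m handwheel '[{"hand":1,"slide":[0,0,0],"twist":[-0.0492,0.0304,-0.1362]},{"hand":1,"slide":[0,0,0],"twist":[-0.0492,0.0304,-0.1362]},{"hand":1,"slide":[0,0,0],"twist":[-0.0492,0.0304,-0.1362]},{"hand":1,"slide":[0,0,0],"twist":[-0.0492,0.0304,-0.1362]},{"hand":1,"slide":[0,0,0],"twist":[0,0,0]}]' >/dev/null
python3 -c "
from h import *
delta([476,195,248])
snap('wrist','w1')"
```

```text
t 2.5 pos [464.4 166.2 244.3] F [-0.6 -0.7 -0.6] w 93.8 gf 0.0 j [ 14. -17. 115.  -7.  58.  16.]
slide [28.8 12.1  1.6] twist [-0.0028  0.0007  0.    ]
```

View pics/w1.png

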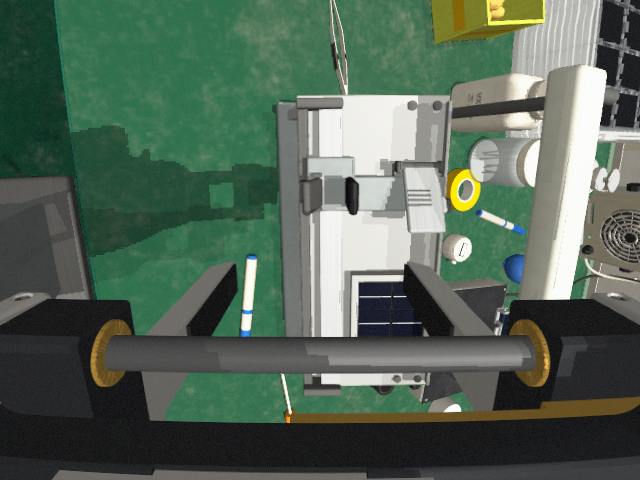

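The wrist view shows the carriage plates at (313,195) and (351,195), the clip at (422,198), the module's left edge at about row 275 and the bar at columns 525-605. I'll zoom in on the carriage.

```bash
python3 - <<'E'
import cv2
a=cv2.imread('pics/w1.png')[140:300,285:455]
cv2.imwrite('pics/w1z.png',cv2.resize(a,None,fx=3.7,fy=3.7,interpolation=3))
E
```

```text
(no output)
```

View pics/w1z.png

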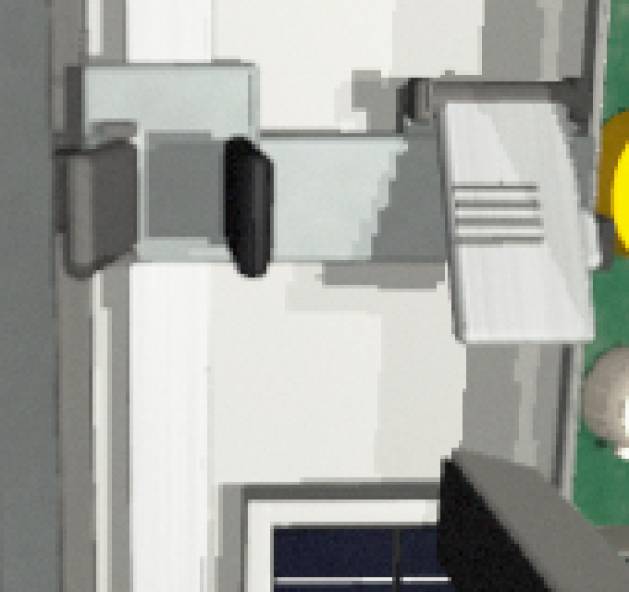

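```bash
python3 - <<'E'
from h import *
for n in ('side0','top0','w1'): pass
W=lambda x,y:('w1',(285+x/3.7,140+y/3.7))
S=lambda x,y:('side0',(195+x/3.4,180+y/3.4)); T=lambda x,y:('top0',(180+x/3.7,185+y/3.7))
from scipy.optimize import least_squares
B=np.c_[EX,EY,EZ]
# observations of plate top upslope edge corners (19,+-15,20)
obs=[(W(266,152),(19,15,20)),(W(270,272),(19,-15,20)),(W(246,272),(11,-15,20)),(S(240,318),(19,15,20)),(S(278,316),(19,-15,20)),(T(233,336),(11,15,20)),(T(288,338),(11,-15,20))]
def res(g): return np.concatenate([proj(o[0],(g+B@np.array(m))/1000)[0]-o[1] for o,m in obs])
r=least_squares(res,[531,195,130]); print('grip',r.x.round(1)); print(r.fun.reshape(-1,2).round(1))
g=r.x
for lab,m in {'carTopL':(-10,22,-28),'tabTop':(-25,15,20),'tabTopB':(-25,-15,20),'tabout':(-33,-15,20)}.items():
    print(lab,[((proj(n,(g+B@np.array(m))/1000)[0]-o)*s).round(0) for n,o,s in (('w1',(285,140),3.7),('side0',(195,180),3.4),('top0',(180,185),3.7))])
for lab,o in {'modFL':[W(247,500),S(382,340),T(446,272)],'clipFR':[W(460,340),S(275,250),T(325,222)],'clipBR':[W(592,340),S(262,212),T(325,158)],'clipTL hinge':[W(437,100)]}.items():
    if len(o)>1:
        p,e=tri(*o);print(lab,(p*1000).round(1),(np.array(e)*1e3).round(1),'bed rel grip',(B.T@(p*1000-g)).round(1))
# yaw: bed edges in w1 -> two far points on the rail/bed front edge
for uv in ((299,97),(304,388)):
    o,v=ray('w1',uv); m=tri(W(247,500),S(382,340),T(446,272))[0]; m=m-EZ*.016; t=(m-o)@EZ/(v@EZ); print(((o+t*v)*1000).round(1))
E
```

```text
grip [535.4 194.8 125. ]
[[ 1.9 -0.8]
 [-0.1  0.7]
 [-2.6  0.7]
 [-2.2  1.1]
 [ 0.5 -1.4]
 [-0.2 -0.2]
 [ 0.3 -0.7]]
carTopL [array([147., 107.]), array([227., 408.]), array([234., 332.])]
tabTop [array([ 85., 149.]), array([258., 382.]), array([236., 396.])]
tabTopB [array([ 86., 275.]), array([305., 371.]), array([292., 397.])]
tabout [array([ 53., 275.]), array([310., 382.]), array([293., 410.])]
modFL [571.8  99.   95.3] [0.5 0.8 0.7] bed rel grip [ 20.3 -95.9 -42.3]
clipFR [595.8 160.8 161.3] [0.9 1.2 0.6] bed rel grip [ 70.2 -34.1   7.2]
clipBR [628.  159.  172.7] [1.  1.3 0.3] bed rel grip [104.1 -35.8   3.8]
[526.9 289.7  56.5]
[527.9 -63.7  57. ]
```

```bash
python3 -c "
from h import *
g=np.array([536,194.8,125.5]); delta(g+40*EZ)"
```

```text
t 2.55 pos [465.4 166.4 245.1] F [ 1.3 -0.2  0.8] w 93.9 gf 0.0 j [ 14. -17. 115.  -7.  58.  16.]
slide [28.5 13.1 98.3] twist [-0.0021  0.0009 -0.0028]
```

```bash
python3 -m handwheel '[{"hand":0.8,"slide":[14,6.5,0],"twist":[0,0,0]},{"hand":0.8,"slide":[14.5,6.5,0],"twist":[0,0,0]},{"hand":0.8,"slide":[0,0,33],"twist":[0,0,0]},{"hand":0.8,"slide":[0,0,33],"twist":[0,0,0]},{"hand":0.8,"slide":[0,0,32],"twist":[0,0,0]}]' >/dev/null
python3 -m handwheel '[{"hand":0.8,"slide":[0,0,0],"twist":[0,0,0]}]' >/dev/null
python3 -c "
from h import *
g=np.array([536,194.8,125.5]); delta(g-15*EZ)
snap('wrist','w2')"
```

```text
t 3.15 pos [518.1 194.2 157.5] F [-0.3 -0.   1.3] w 75.3 gf 0.0 j [ 16.  -2. 113.  -9.  45.  21.]
slide [ 0.7  3.1 51.6] twist [-0.0103  0.0034 -0.0019]
```

View pics/w2.png

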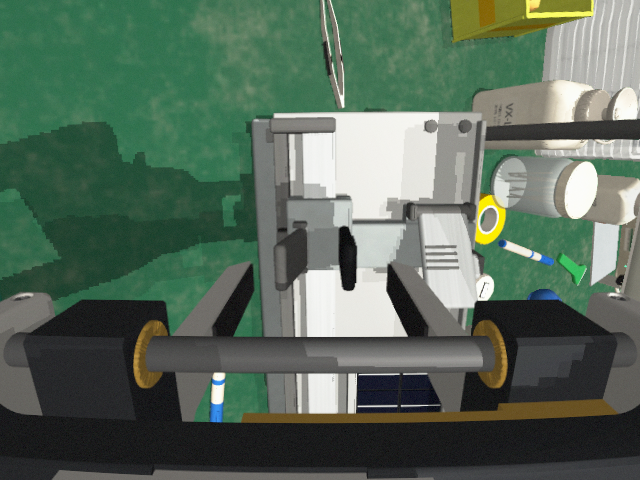

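The plates are at columns 275-355, between the fingertips at 252 and 388, so they are roughly centred. The clip is clear of the right finger. I'll refit grip with this view.

```bash
python3 - <<'E'
from h import *
B=np.c_[EX,EY,EZ]
g=np.array([536,194.8,125.5])
for m in [(19,15,20),(19,-15,20),(11,15,20),(11,-15,20),(-26,15,20),(-26,-15,20),(-32,-15,20),(0,0,0)]: print(m,proj('w2',(g+B@np.array(m))/1000)[0].round(0))
E
```

```text
(19, 15, 20) [358. 242.]
(19, -15, 20) [357. 289.]
(11, 15, 20) [345. 242.]
(11, -15, 20) [344. 289.]
(-26, 15, 20) [282. 242.]
(-26, -15, 20) [284. 289.]
(-32, -15, 20) [274. 289.]
(0, 0, 0) [326. 256.]
```

```bash
python3 -m handwheel '[{"hand":0.8,"slide":[0.5,2,10],"twist":[-0.008,0.002,0]},{"hand":0.8,"slide":[0,0,15],"twist":[0,0,0]},{"hand":0.8,"slide":[0,0,15],"twist":[0,0,0]},{"hand":0.8,"slide":[0,0,10],"twist":[0,0,0]},{"hand":0.8,"slide":[0,0,0],"twist":[0,0,0]}]'
python3 -m handwheel '[{"hand":0.5,"slide":[0,0,0],"twist":[0,0,0]},{"hand":0.45,"slide":[0,0,0],"twist":[0,0,0]}]'
python3 -c "
from h import *
g=np.array([536,194.8,125.5]); delta(g-15*EZ)"
```

```text
clock: 3.7
tool_pos: [0.5436, 0.1959, 0.1187]
tcp_rot: [154.4, -0.1, 90.0]
wrist_force: [-0.6, 0.7, -0.5]
grip_width: 0.0752
grip_force: 0.0
clock: 3.9
tool_pos: [0.5415, 0.1959, 0.1182]
tcp_rot: [154.6, -0.1, 90.0]
wrist_force: [-8.5, 0.4, 1.4]
grip_width: 0.0623
grip_force: 3.0
t 3.9 pos [541.5 195.9 118.2] F [-8.5  0.4  1.4] w 62.3 gf 3.013609810732305 j [ 15.   4. 113. -10.  39.  22.]
slide [-1.1 -1.9  6. ] twist [ 0.0039 -0.0014 -0.0005]
```

```bash
python3 -m handwheel '[{"hand":0.72,"slide":[0,-2,0],"twist":[0,0,0]},{"hand":0.72,"slide":[-0.5,-2,5],"twist":[0,0,0]},{"hand":0.6,"slide":[0,0,0],"twist":[0,0,0]},{"hand":0.55,"slide":[0,0,0],"twist":[0,0,0]}]'
python3 -c "
from h import *
g=np.array([536,194.8,125.5]); delta(g-15*EZ); print(EX@ctrl.state()['wrist_force'])"
```

```text
clock: 4.3
tool_pos: [0.5404, 0.1951, 0.1114]
tcp_rot: [154.6, -0.1, 90.0]
wrist_force: [-7.5, 1.5, 1.5]
grip_width: 0.055
grip_force: 3.0
t 4.3 pos [540.4 195.1 111.4] F [-7.5  1.5  1.5] w 55.0 gf 2.9771948140114546 j [ 15.   4. 114. -10.  38.  22.]
slide [-0.3  2.   0.4] twist [ 0.0042 -0.0012 -0.0002]
-6.147786945928857
```

```bash
python3 -m handwheel '[{"hand":0.56,"slide":[0,-3.5,0],"twist":[0,0,0]},{"hand":0.5,"slide":[0,0,0],"twist":[0,0,0]},{"hand":0.46,"slide":[0,0,0],"twist":[0,0,0]}]'
python3 -c "
from h import *
g=np.array([536,194.8,125.5]); delta(g-15*EZ); print(EX@ctrl.state()['wrist_force'])"
```

```text
clock: 4.6
tool_pos: [0.539, 0.1953, 0.1111]
tcp_rot: [154.3, -0.1, 90.1]
wrist_force: [-0.5, -0.4, 0.3]
grip_width: 0.0445
grip_force: 6.1
t 4.6 pos [539.  195.3 111.1] F [-0.5 -0.4  0.3] w 44.5 gf 6.125110398279503 j [ 15.   4. 114. -11.  38.  22.]
slide [-0.5  3.5  0.7] twist [ 0.0084 -0.0017  0.0006]
-0.3671249212228369
```

Both fingers are now in contact and balanced. Next I'll squeeze fully.

```bash
python3 -m handwheel '[{"hand":0.3,"slide":[0,0,0],"twist":[0,0,0]},{"hand":0.2,"slide":[0,0,0],"twist":[0,0,0]},{"hand":0.2,"slide":[0,0,0],"twist":[0,0,0]}]'
python3 -c "
from h import *
g=np.array([536,194.8,125.5]); delta(g-15*EZ); print(EX@ctrl.state()['wrist_force'])"
```

```text
clock: 4.9
tool_pos: [0.5416, 0.1955, 0.1128]
tcp_rot: [154.1, -0.1, 90.1]
wrist_force: [6.8, 0.6, -0.6]
grip_width: 0.038
grip_force: 30.1
t 4.9 pos [541.6 195.5 112.8] F [ 6.8  0.6 -0.6] w 38.0 gf 30.052132308483124 j [ 15.   4. 114. -11.  37.  22.]
slide [-0.7  0.3  1.2] twist [ 0.013  -0.0025  0.0003]
5.933406513655447
```

```bash
python3 -m handwheel '[{"hand":0.2,"slide":[0,2.3,0],"twist":[0,0,0]},{"hand":0.2,"slide":[-4,0,0],"twist":[0,0,0]},{"hand":0.2,"slide":[-8,0,0],"twist":[0,0,0]},{"hand":0.2,"slide":[-8,0,0],"twist":[0,0,0]}]'
python3 -m handwheel '[{"hand":0.2,"slide":[-8,0,0],"twist":[0,0,0]},{"hand":0.2,"slide":[-8,0,0],"twist":[0,0,0]},{"hand":0.2,"slide":[-8,0,0],"twist":[0,0,0]},{"hand":0.2,"slide":[-6,0,0],"twist":[0,0,0]},{"hand":0.2,"slide":[0,0,0],"twist":[0,0,0]}]'
python3 -c "
from h import *
snap('top','t2');snap('wrist','w3')
a=cv2.imread('pics/t2.png')[190:300,220:360];b=cv2.imread('pics/w3.png')[150:330,260:480]
a=cv2.resize(a,(560,440),interpolation=3)
delta([0,0,0])
cv2.imwrite('pics/w3z.png',cv2.resize(b,None,fx=3.3,fy=3.3,interpolation=3))"
```

```text
clock: 5.3
tool_pos: [0.5418, 0.1752, 0.1128]
tcp_rot: [154.2, -0.1, 90.1]
wrist_force: [2.1, 2.8, 3.4]
grip_width: 0.0375
grip_force: 30.1
clock: 5.8
tool_pos: [0.5421, 0.1439, 0.1128]
tcp_rot: [154.2, -0.0, 90.0]
wrist_force: [3.9, -1.3, 5.8]
grip_width: 0.0377
grip_force: 30.0
t 5.9 pos [542.1 144.2 112.8] F [ 2.4 -2.   6. ] w 37.7 gf 30.030823051929474 j [  8.   2. 116.  -6.  37.  12.]
slide [-144.1 -537.1 -134.3] twist [ 0.0102 -0.0006 -0.    ]
```

View pics/w3z.png

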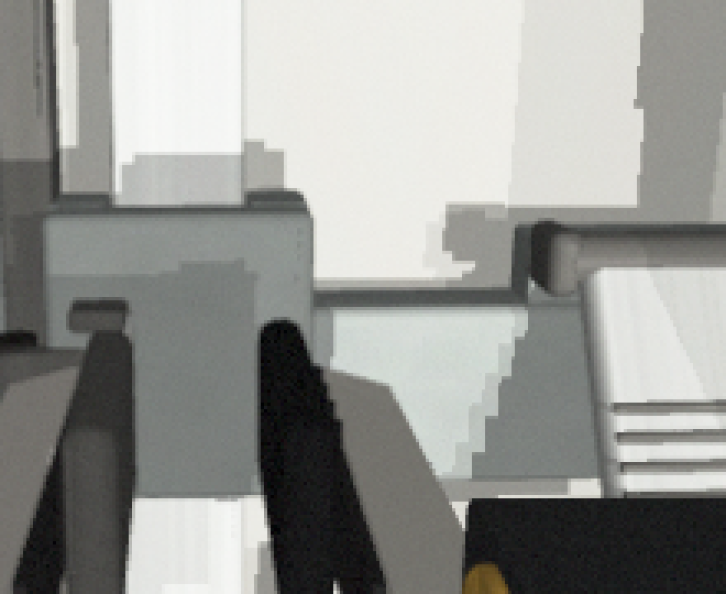

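```bash
python3 - <<'E'
from h import *
B=np.c_[EX,EY,EZ]
g1=np.array([533,194.8,124]); g3=g1+[0,-51.3,0]
for f,uv,g in (('w3',(420.6,295.5),g3),('w1',(285+330/3.7,140+262/3.7),g1),('w1',(285+300/3.7,140+497/3.7),g1)):
  for z in (-28,-36,-44):
    o,v=ray(f,uv);o=o*1000;t=(g+z*EZ-o)@EZ/(v@EZ);print(f,z,(B.T@(o+t*v-g)).round(1))
E
```

```text
w3 -28 [ 64.7 -17.3 -28. ]
w3 -36 [ 67.4 -20.9 -36. ]
w3 -44 [ 70.  -24.5 -44. ]
w1 -28 [ 43.5 -20.2 -28. ]
w1 -36 [ 44.8 -21.7 -36. ]
w1 -44 [ 46.1 -23.1 -44. ]
w1 -28 [ 37.5 -89.6 -28. ]
w1 -36 [ 38.6 -92.7 -36. ]
w1 -44 [ 39.7 -95.7 -44. ]
```

```bash
python3 -m handwheel '[{"hand":0.2,"slide":[-5,0,0],"twist":[0,0,0]},{"hand":0.2,"slide":[-5,0,0],"twist":[0,0,0]},{"hand":0.2,"slide":[-4,0,0],"twist":[0,0,0]},{"hand":0.2,"slide":[-1,0,0],"twist":[0,0,0]},{"hand":0.2,"slide":[-1,0,0],"twist":[0,0,0]}]' | egrep 'pos|force'
for i in 1 ; do python3 -m handwheel '[{"hand":0.2,"slide":[-1,0,0],"twist":[0,0,0]}]' | egrep 'pos|wrist_f'; done
python3 -m handwheel '[{"hand":0.2,"slide":[-1,0,0],"twist":[0,0,0]}]' | egrep 'pos|wrist_f'
python3 -m handwheel '[{"hand":0.2,"slide":[-1,0,0],"twist":[0,0,0]}]' | egrep 'pos|wrist_f'
```

```text
tool_pos: [0.5422, 0.1289, 0.1128]
wrist_force: [5.4, 1.2, 4.7]
grip_force: 30.0
tool_pos: [0.5422, 0.128, 0.1127]
wrist_force: [5.1, 1.6, 5.0]
tool_pos: [0.5422, 0.1271, 0.1128]
wrist_force: [5.1, 1.2, 5.1]
tool_pos: [0.5422, 0.1261, 0.1127]
wrist_force: [5.9, 1.7, 5.4]
```

```bash
python3 -m handwheel '[{"hand":0.2,"slide":[-1,0,0],"twist":[0,0,0]}]' | egrep 'pos|wrist_f'
python3 -m handwheel '[{"hand":0.2,"slide":[-1,0,0],"twist":[0,0,0]}]' | egrep 'pos|wrist_f'
python3 -m handwheel '[{"hand":0.2,"slide":[-0.5,0,0],"twist":[0,0,0]}]' | egrep 'pos|wrist_f'
python3 -m handwheel '[{"hand":0.2,"slide":[-0.5,0,0],"twist":[0,0,0]}]' | egrep 'pos|wrist_f'
```

```text
tool_pos: [0.5422, 0.1251, 0.1128]
wrist_force: [5.5, 2.1, 5.0]
tool_pos: [0.5422, 0.1241, 0.1127]
wrist_force: [5.6, 2.0, 5.0]
tool_pos: [0.5422, 0.1235, 0.1128]
wrist_force: [5.4, 2.4, 4.5]
tool_pos: [0.5422, 0.1231, 0.1128]
wrist_force: [5.2, 2.1, 4.9]
```

```bash
python3 -m handwheel '[{"hand":0.2,"slide":[-0.5,0,0],"twist":[0,0,0]}]' | egrep 'pos|wrist_f'
python3 -m handwheel '[{"hand":0.2,"slide":[-0.5,0,0],"twist":[0,0,0]}]' | egrep 'pos|wrist_f'
python3 -m handwheel '[{"hand":0.2,"slide":[-0.5,0,0],"twist":[0,0,0]}]' | egrep 'pos|wrist_f'
```

```text
tool_pos: [0.5422, 0.1227, 0.1127]
wrist_force: [6.0, 3.5, 3.6]
tool_pos: [0.5423, 0.1226, 0.1128]
wrist_force: [5.9, 5.5, 4.3]
tool_pos: [0.5422, 0.1226, 0.1127]
wrist_force: [6.4, 6.5, 4.5]
```

```bash
python3 -m handwheel '[{"hand":0.2,"slide":[-0.5,0,0],"twist":[0,0,0]}]' | egrep 'pos|wrist_f'
python3 -m handwheel '[{"hand":0.2,"slide":[-0.5,0,0],"twist":[0,0,0]}]' | egrep 'pos|wrist_f'
```

```text
tool_pos: [0.5423, 0.1222, 0.1128]
wrist_force: [5.8, 6.7, 3.6]
tool_pos: [0.5423, 0.1218, 0.1128]
wrist_force: [6.3, 6.2, 3.7]
```

```bash
python3 -m handwheel '[{"hand":0.2,"slide":[1,0,0],"twist":[0,0,0]},{"hand":0.2,"slide":[0.4,0,0],"twist":[0,0,0]}]' | egrep 'pos|wrist_f'
python3 -m handwheel '[{"hand":0.2,"slide":[0,0,0],"twist":[0,0,0]}]' | egrep 'pos|wrist_f'
```

```text
tool_pos: [0.5423, 0.1218, 0.1128]
wrist_force: [5.3, -1.3, 4.8]
tool_pos: [0.5423, 0.1218, 0.1128]
wrist_force: [4.5, -0.2, 4.8]
```

```bash
python3 -m handwheel '[{"hand":0.5,"slide":[0,0,0],"twist":[0,0,0]},{"hand":0.75,"slide":[0,0,0],"twist":[0,0,0]},{"hand":0.75,"slide":[0,0,0],"twist":[0,0,0]},{"hand":0.75,"slide":[0,0,0],"twist":[0,0,0]}]'
python3 -c "
from h import *
delta([0,0,0])
snap('wrist','w4')"
```

```text
clock: 8.3
tool_pos: [0.5396, 0.1221, 0.1104]
tcp_rot: [154.5, -0.1, 90.0]
wrist_force: [-0.6, -0.9, 0.2]
grip_width: 0.0665
grip_force: 0.0
t 8.3 pos [539.6 122.1 110.4] F [-0.6 -0.9  0.2] w 66.5 gf 0.0 j [  5.   1. 117.  -4.  36.   7.]
slide [-121.8 -534.6 -132.8] twist [ 0.0052 -0.0016  0.0001]
```

```bash
python3 -m handwheel '[{"hand":0.75,"slide":[0,0,-14],"twist":[0,0,0]},{"hand":0.75,"slide":[0,0,-20],"twist":[0,0,0]},{"hand":0.5,"slide":[0,0,-20],"twist":[0,0,0]},{"hand":0.2,"slide":[0,0,0],"twist":[0,0,-0.1428]},{"hand":0,"slide":[0,0,0],"twist":[0,0,-0.1428]}]' >/dev/null
python3 -m handwheel '[{"hand":0,"slide":[0,0,0],"twist":[0,0,-0.1428]},{"hand":0,"slide":[0,0,0],"twist":[0,0,-0.1428]},{"hand":0,"slide":[0,0,0],"twist":[0,0,-0.1428]},{"hand":0,"slide":[0,0,0],"twist":[0,0,-0.1428]},{"hand":0,"slide":[0,0,0],"twist":[0,0,-0.1428]}]' >/dev/null
python3 -m handwheel '[{"hand":0,"slide":[0,0,0],"twist":[0,0,-0.1428]},{"hand":0,"slide":[0,0,0],"twist":[0,0,-0.1428]},{"hand":0,"slide":[0,0,0],"twist":[0,0,-0.1428]},{"hand":0,"slide":[0,0,0],"twist":[0,0,-0.1428]},{"hand":0,"slide":[0,0,0],"twist":[0,0,0]}]' | grep -v xx
python3 - <<'E'
from h import *
c=ctrl.capture('wrist');print(np.array(c['hand_eye']).round(3))
P=622*EX+109.8*EY+(-114.9+40)*EZ
delta(P,np.c_[-EX,EY,-EZ])
snap('wrist','w5');cv2.imwrite('pics/w5z.png',cv2.imread('pics/w5.png'))
E
```

```text
clock: 9.85
tool_pos: [0.5173, 0.1222, 0.1602]
tcp_rot: [179.9, 25.6, -180.0]
wrist_force: [0.0, -0.2, -0.4]
grip_width: 0.0003
grip_force: 0.0
[[-0.     0.971  0.24   0.07 ]
 [ 1.     0.001 -0.001 -0.001]
 [-0.001  0.24  -0.971 -0.178]
 [ 0.     0.     0.     1.   ]]
t 9.9 pos [517.3 122.2 160.2] F [ 0.8 -0.8  0.1] w 0.6 gf 0.0 j [  5.  -7. 118.  -3.  44. -83.]
slide [-85.7 -12.2   0.2] twist [ 0.0019  0.0074 -0.0026]
```

View pics/w5.png

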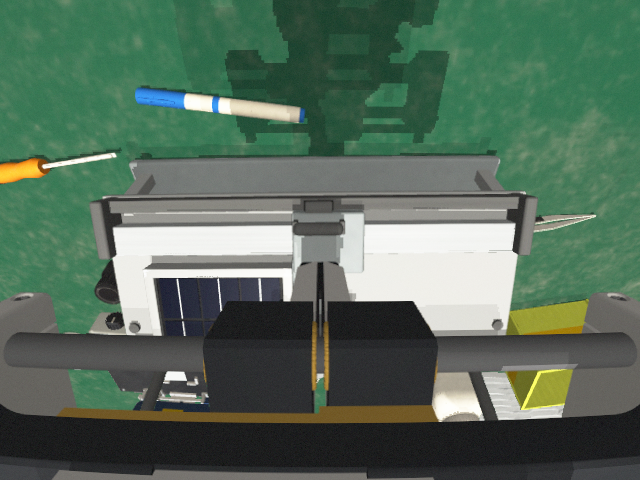

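The jaw (columns 292-363) now meets the module's left frame at about column 292. The fingers are closed and turned 90°. I'll move over the clip pad and press down.

```bash
python3 -m handwheel '[{"hand":0,"slide":[-28,-4,0],"twist":[0,0,0]},{"hand":0,"slide":[-29,-4,0],"twist":[0,0,0]},{"hand":0,"slide":[-28.5,-4,0],"twist":[0.002,0.006,0]},{"hand":0,"slide":[0,0,15],"twist":[0,0,0]},{"hand":0,"slide":[0,0,0],"twist":[0,0,0]}]'
python3 - <<'E'
from h import *
P=622*EX+109.8*EY+(-143.9)*EZ
delta(P,np.c_[-EX,EY,-EZ])
E
```

```text
clock: 10.45
tool_pos: [0.5993, 0.11, 0.1804]
tcp_rot: [180.0, 25.0, 179.9]
wrist_force: [-1.1, 0.4, 0.0]
grip_width: 0.0006
grip_force: 0.0
t 10.45 pos [599.3 110.  180.4] F [-1.1  0.4  0. ] w 0.6 gf 0.0 j [  3.   2. 106.  -2.  47. -86.]
slide [-3.1 -0.2 52. ] twist [-0.0005 -0.0038 -0.0014]
```

```bash
python3 -m handwheel '[{"hand":0,"slide":[-2,0,8],"twist":[0,0,0]},{"hand":0,"slide":[0,0,8],"twist":[0,0,0]},{"hand":0,"slide":[0,0,8],"twist":[0,0,0]}]'|egrep 'pos|wrist_f'
python3 -m handwheel '[{"hand":0,"slide":[0,0,6],"twist":[0,0,0]},{"hand":0,"slide":[0,0,6],"twist":[0,0,0]}]'|egrep 'pos|wrist_f'
python3 -m handwheel '[{"hand":0,"slide":[0,0,5],"twist":[0,0,0]},{"hand":0,"slide":[0,0,3],"twist":[0,0,0]}]'|egrep 'pos|wrist_f'
python3 - <<'E'
from h import *
P=622*EX+109.8*EY+(-143.9)*EZ
delta(P,np.c_[-EX,EY,-EZ]); print(EZ@ctrl.state()['wrist_force'])
E
```

```text
tool_pos: [0.6121, 0.1104, 0.1614]
wrist_force: [-0.3, -0.2, 0.1]
tool_pos: [0.6179, 0.11, 0.1518]
wrist_force: [-14.6, -3.3, 18.7]
tool_pos: [0.6226, 0.1101, 0.1473]
wrist_force: [-0.6, -1.8, 2.7]
t 11.15 pos [622.6 110.1 147.3] F [-0.6 -1.8  2.7] w 0.1 gf 1.2559695728123188 j [  3.   7. 106.  -2.  42. -86.]
slide [ 4.1 -0.3 12.1] twist [-0.0006  0.0049  0.0007]
2.6599898886478144
```

```bash
python3 -m handwheel '[{"hand":0,"slide":[2,0,2],"twist":[0,0,0]},{"hand":0,"slide":[1,0,2],"twist":[0,0,0]}]'|egrep 'pos|wrist_f'
python3 -m handwheel '[{"hand":0,"slide":[0,0,2],"twist":[0,0,0]},{"hand":0,"slide":[0,0,2],"twist":[0,0,0]}]'|egrep 'pos|wrist_f'
python3 -m handwheel '[{"hand":0,"slide":[0,0,2],"twist":[0,0,0]}]'|egrep 'pos|wrist_f'
python3 - <<'E'
from h import *
P=622*EX+109.8*EY+(-143.9)*EZ
delta(P,np.c_[-EX,EY,-EZ]); print(EZ@ctrl.state()['wrist_force'])
E
```

```text
tool_pos: [0.622, 0.1102, 0.1412]
wrist_force: [-1.0, 0.6, 2.1]
tool_pos: [0.6221, 0.1101, 0.1361]
wrist_force: [-9.0, -1.7, 13.4]
tool_pos: [0.6226, 0.1101, 0.1356]
wrist_force: [-18.1, -3.0, 23.4]
t 11.65 pos [622.6 110.1 135.6] F [-18.1  -3.   23.4] w 0.4 gf 14.514493450988084 j [  3.   8. 106.  -2.  41. -86.]
slide [-1.  -0.3  1.5] twist [-0.0007  0.      0.001 ]
28.89103181600793
```

```bash
python3 -m handwheel '[{"hand":0,"slide":[0,0,0.5],"twist":[0,0,0]}]'|egrep 'pos|wrist_f'
python3 -m handwheel '[{"hand":0,"slide":[0,0,-3],"twist":[0,0,0]},{"hand":0,"slide":[0,0,-2],"twist":[0,0,0]}]'|egrep 'pos|wrist_f'
python3 -m handwheel '[{"hand":0,"slide":[0,0,-1],"twist":[0,0,0]},{"hand":0,"slide":[0,0,0],"twist":[0,0,0]}]'|egrep 'pos|wrist_f'
```

```text
tool_pos: [0.6225, 0.1101, 0.1357]
wrist_force: [-16.8, -1.8, 21.8]
tool_pos: [0.6208, 0.1103, 0.1384]
wrist_force: [1.0, 0.1, 0.5]
tool_pos: [0.6203, 0.1102, 0.1386]
wrist_force: [-0.4, -0.3, 0.2]
```

```bash
python3 -m handwheel '[{"hand":0,"slide":[0,0,-12],"twist":[0,0,0]},{"hand":0,"slide":[0,0,-25],"twist":[0,0,0]},{"hand":0,"slide":[0,0,-20],"twist":[0,0,0]},{"hand":0,"slide":[30,0,-20],"twist":[0,0,0]},{"hand":0,"slide":[40,0,-20],"twist":[0,0,0]}]' >/dev/null
python3 -m handwheel '[{"hand":0,"slide":[40,0,-20],"twist":[0,0,0]},{"hand":0,"slide":[45,0,-10],"twist":[0,0,0]},{"hand":0,"slide":[45,0,0],"twist":[0,0,0]},{"hand":0,"slide":[0,0,0],"twist":[0,0,0]}]'
python3 - <<'E'
from h import *
snap('side','s9');snap('top','t9');snap('wrist','w9')
a=cv2.resize(cv2.imread('pics/s9.png')[210:340,200:380],(400,289),interpolation=3)
b=cv2.resize(cv2.imread('pics/t9.png')[195:295,200:390],(400,211),interpolation=3)
c=cv2.resize(cv2.imread('pics/w9.png'),(400,300),interpolation=3)
o=np.zeros((600,800,3),np.uint8);o[:289,:400]=a;o[300:511,:400]=b;o[:300,400:]=c
z=cv2.imread('pics/t0.png') if 0 else cv2.resize(cv2.imread('pics/top0.png')[195:295,200:390],(400,211),interpolation=3)
o[300:511,400:]=z
cv2.imwrite('pics/fin.png',o)
E
```

```text
clock: 13.05
tool_pos: [0.3764, 0.1099, 0.1612]
tcp_rot: [-179.9, 24.6, -179.9]
wrist_force: [0.7, -0.4, -1.1]
grip_width: 0.0005
grip_force: 0.0
```

View pics/fin.png

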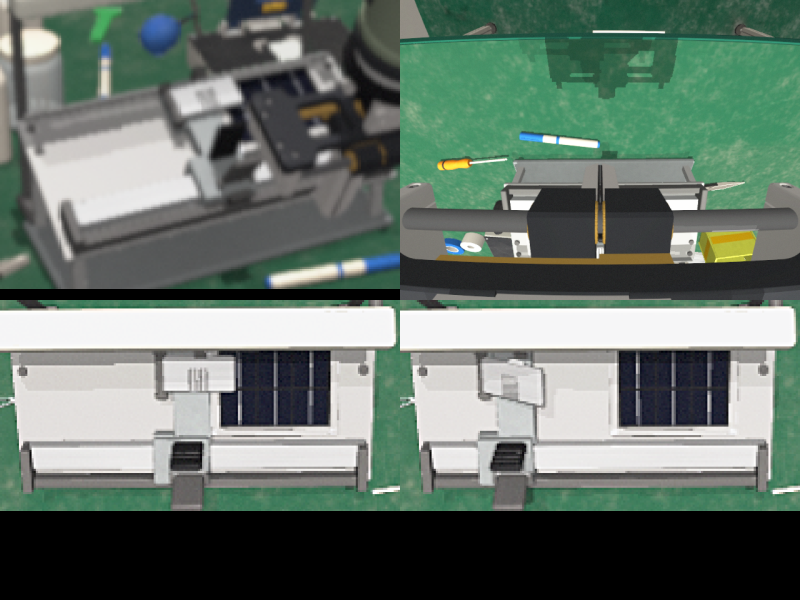

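The final top view shows the clip lying flat over the module's edge at (198,375) and the jaw against the frame. The module is where it was to within a pixel, and the gripper is clear.

```bash
python3 -c "
from plant import ctrl
print(ctrl.finish_job())"
```

```text
the job is handed in; nothing more can be done
None
```

I handed the job in at about 13 s on the robot's clock: the jaw is at the module with the tab released, the clip is snapped down and stayed down after I backed off, and the tools were left alone; on contact the jaw pushed the module by just under 1 mm before I stopped.

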